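Seat and clamp the dirt-trap cover

TASK

Close up the vacuum dirt trap: with a light downward pressure, turn its cover clockwise (seen from above) until you feel the locating pin drop into its hidden hole, and press the cover down flush. Then swing the clamp fully in over the cover's rim and let go. Go gently so that the pin is never forced, and leave the loose fittings beside the trap alone.

Things in the scene. Friction and masses are not known exactly. Their poses are not given: they have to be found in the camera images.
- pot: Vacuum dirt trap fixed to the bench: round cast pot on a grey foot 120 x 170 x 10 mm (107 mm to its +y, 63 mm to its -y). Origin: on the pot's vertical axis, at bench height, z up. Pipe ports stick out 90 mm along +x and 60 mm along -y, 40 mm high. A clamp pillar, 21 mm thick, stands 80 mm from the axis along +y.
- flange (a point): Centre of the pot's machined flange face, 90 mm above the bench, 92 mm across. The hidden pin hole in it is 10 mm wide, 12 mm deep, 33 mm from the axis, under the cover; its bearing is not known (the flange is screwed on wherever it tightens): 17 to 80 degrees clockwise, seen from above, of where the pin stands at the start.
- cover: Round aluminium cover plate on the pot, 84 mm across, 8 mm thick. Origin: centre of its underside. Below it a round-nosed steel pin, 8 mm thick, 8 mm long, 33 mm off axis along the cover's +x: its tip rides on the flange face, so the cover starts 8 mm proud; home, the underside lies on the face. Over 30 N on the pin scores the face or hole.
- cover_rib (a point): In the cover's upright rib handle, on the axis, 22 mm above the plate's top: 52 mm long (along x), 12 mm wide (y), its top 30 mm above the plate. A strainer spigot below keeps the cover level, centred and captive (lifts 4 mm at most). Its O-ring drags: the cover does not sink by itself; about 3 N downward moves it, about 0.1 N m turns it.
- clamp (a joint): Swing clamp, rad: a dark steel bar 14 x 10 mm on the pillar, turning about the pillar's axis, underside 2 mm above the seated cover (it cannot pass over a proud one). 0 = parked, finger (46 mm) along the pot's +x, knob along -x. Grows clockwise seen from above to its stop at 1.57: finger over the rim, knob at the pot's +y. Drag 0.12 N m; stays where left.
- clamp_knob (a point): On the upright round steel knob at the clamp's tail, 14 mm across, 45 mm from the pivot (the pillar's axis). This point is 128 mm above the bench; the knob stands free from the bar's top at 110 mm up to 140 mm above the bench.
- plug0: Loose aluminium blanking plug standing on its hexagon head (34 mm across corners, 12 mm high, shank 22 mm across, 30 mm high overall). Origin: centre of its underside. Leave alone.
- plug1: Second loose aluminium blanking plug, the same as the first. Leave alone.
- bushing: Loose steel hex bushing standing on its hexagon (40 mm across corners, 26 mm high). Origin: centre of its underside. Leave alone.
- gasket: Loose copper gasket ring lying flat, 44 mm across, 5 mm thick. Origin: centre of its underside. Leave alone.
Things that resemble listed ones, but are neither listed nor needed, are in the scene too. Of the things that look like the pot, the smaller one is meant.

How it is judged:
On the way, in this order (a step that is already met when the one before it is completed fails the run):
1. the pin has dropped in and the cover is flush: its underside within 1.5 mm of the flange face (z of cover in the frame of pot below 0.0915 m), for 0.2 s.
2. the clamp is swung in over the rim (value of joint clamp above 1.4 rad), for 0.2 s.
At the end, for the whole second after the job is handed in: The cover lies flush (its underside at most 1.5 mm above the pot's flange face), so its pin is in the hole, and the clamp stands over the cover's rim within 0.17 rad of its stop; the cover is at rest (z of cover in the frame of pot below 0.0915 m and value of joint clamp above 1.4 rad and linear speed of cover below 0.02 m/s); the robot touches nothing.
It fails at once if the pin forced: more than 30 N between the cover and the pot or clamp (contact force between cover and pot above 30 N).
It fails at once if a loose fitting moved by more than 15 mm (distance of any of plug0, plug1, bushing, gasket from where it was at the start of the episode above 0.015 m).
It also fails if it takes over 69 s, if anything falls off the work surface, if the arm or the gripper's body presses on something with over 40 N, if the wrist force passes 120 N, or if a joint passes its speed limit or range.

ROBOT

A 6-joint arm with a two-finger parallel gripper is mounted at the origin on the work surface. World frame = base frame: x ahead of the robot, y to its left, z up, the work surface at z = 0. Lengths are in m, angles in rad, forces in N, time in s.
With the tool pointing down it reaches from about 0.325 to 0.9 m from the base axis. Payload 6.1 kg.
Tool frame: the origin (TCP) lies midway between the tips of the shut fingers; the grasp point (between the pads) lies 19 mm behind it; z points along the fingers, y is the line along which they close (so a half turn about z gives the same grasp; the last joint's range is limited). The gripper opens to 85 mm and grips with 20 to 120 N. Pads are 22 mm wide; open, the fingers measure 114 mm over their backs; the gripper's body (76 mm by 85 mm) begins 54 mm behind the grasp point. The pads swing forward as they close: fully open they stand 13 mm farther back than shut.
Start: joints at [1.078, 0.22, 1.526, -0, 1.395, -0.126], TCP at [0.224, 0.583, 0.231] pointing down, gripper open.
Joint ranges: [-2.98, 2.98], [-0.91, 2.08], [0.09, 2.57], [-1.24, 4.39], [0.2, 2.65], [-2.68, 2.68]. Speed limits (rad/s): [2.57, 2.57, 3.01, 3.14, 3.14, 3.14].

INTERFACE

Orientations are given as a rotation vector (axis times angle).
In Python, from station import ctrl gives the robot as it stands.
- The arm moves only by the tool arm_command, never from a script. Its arguments are lists of equal length, an entry for each row: "xyz": the shift along the tool's x, y, z normalised to -1 to 1, where 1 is 0.5 m, a list of three; "dr": the turn, a rotation vector about the tool's x, y, z normalised to -1 to 1, where 1 is 60 degrees, a list of three. In form: {"xyz": [[x, y, z], ...], "dr": [[ax, ay, az], ...]}. A call has 1 to 10 rows; each row shifts and turns the commanded pose from where the row before left it, along the tool's axes as they then stand; what a row does not reach is not made up. A row lasts 1/12 s, in which the tool goes at most 41.7 mm and 7.16 degrees, less where a joint would pass 70% of its speed; a pose out of reach is approached as far as the arm can. A call with a number of a shift or a turn outside -1 to 1 is refused whole. A call with a gripper value outside its range is refused whole. "claw" is the closure, from -1 (fully open) to 1 (shut), so that 0 is half open, set as the call begins (left out, the last holds). The fingers move at their own pace and stop on an object; the grip force is fixed at half the most. Time passes only in rows, so rows that do not move let the fingers close. It gives the time, the measured TCP pose, the force, the opening and the grip force at its end, in the units of the state.
- ctrl.sense(): the state, without advancing time (a new reading comes with each control period).
- ctrl.read_camera(name): name is "side" or "top"; returns a dict with "color" (384x512x3 uint8, red, green, blue), "range_z" (384x512 float32, m along the optical axis (not along the pixel's ray), 0 where there is no reading), "camera_matrix" (3x3 intrinsics, pixels), "D" ([k1, k2, p1, p2, k3] as OpenCV has them; the pictures are not rectified), "world_to_cam" (4x4, takes a point from world to camera coordinates). Camera axes: x right, y down, z forward; pixel columns grow to the right and rows downward; lengths in m; the calibration is good to about 2 mm. A picture is of the moment at which its call begins.
- ctrl.close_job(): hands the job in; it is judged then, once.
Trained networks look in a picture, given as the dict that the camera call returned (one of the last four; its "shot" number tells which), for a name from the list of things; names that differ only in an ending like _2 or _b are one class to them, and where a whole thing is asked for, a point or a joint stands for the part that bears it (a point fixed in the world has none). Each returns a list of dicts, best first, with "score" (0 to 1); they miss things now and then, are a little off and sometimes report something else, mostly with a low value. They report only what shows in the picture. A call takes as long as a camera call. They do not tell look-alikes from the thing itself.
- ctrl.recognise(picture, label): "at" ([column, row] in pixels, amid what is visible of it).
The state is a dict: "t": time; "joint_pos": joint angles; "qd": joint speeds; "joint_torque": joint torques, N m; "ee_pos": TCP position; "ee_rot": TCP orientation; "contact_force": force on the tool from outside, world axes, zero at the start; "moment": the same for the moment, N m; "opening": finger opening in m; "finger_force": force on a finger pad.
Only numpy, scipy, OpenCV 4.12 (cv2) and the standard library are available. Lean on these libraries where they do the work, as an engineer would, in place of code of your own. Each camera call takes 0.05 s, during which the arm holds its last target. There are 200 camera calls.

## Working session

There is one attempt and no reset: what is moved stays moved. The work goes in short steps, Python scripts to look and compute and a tool call to move; the robot and the scene stay as the last step left them, time stands still between calls to the robot, and variables do not carry over. Pictures are saved under pics/ and viewed, at most 10 in all, crops included, and the job is handed in when it is done.

Besides the shell and the picture viewer there is one more tool, called by a JSON object that holds its "op" and its "data", one argument or row to a line. arm_command: Moves the arm, as the interface text tells. Scaled input: -1 to 1 covers 0.5 m each way for a shift and 60 degrees each way for a turn. Its arguments: {"type":"object","properties":{"xyz":{"type":"array","items":{"type":"array","items":{"type":"number","minimum":-1,"maximum":1}}},"dr":{"type":"array","items":{"type":"array","items":{"type":"number","minimum":-1,"maximum":1}}},"claw":{"type":"number"}},"required":["xyz","dr"]}

```bash
mkdir -p pics; cat > h.py <<'E'
import numpy as np, cv2
from station import ctrl
def world(p,px,z=None):
    """pixel -> world; at given world z, or by range"""
    K,D,T=map(np.array,(p["camera_matrix"],p["D"],p["world_to_cam"]))
    u=cv2.undistortPoints(np.array([[px]],float),K,D)[0,0]
    Ti=np.linalg.inv(T); d=np.array([u[0],u[1],1.])
    if z is None:
        return Ti[:3,:3]@(d*p["range_z"][int(round(px[1])),int(round(px[0]))])+Ti[:3,3]
    w=Ti[:3,:3]@d; o=Ti[:3,3]; return o+w*(z-o[2])/w[2]
E
python3 - <<'E'
from h import *
for n in("top","side"):
    p=ctrl.read_camera(n); cv2.imwrite(f"pics/{n}0.png",p["color"][:,:,::-1])
    for l in("pot","cover","cover_rib","clamp","clamp_knob","plug0","bushing","gasket"):
        for r in ctrl.recognise(p,l)[:4]:
            print(n,l,np.round(r["at"],1),round(r["score"],2),world(p,r["at"]).round(3))
print(ctrl.sense())
E
```

```text
top pot [146.  112.8] 0.8 [0.731 0.115 0.147]
top pot [225.  246.9] 0.65 [ 0.509 -0.018  0.11 ]
top pot [183.  244.4] 0.3 [0.513 0.051 0.115]
top cover [145.8 103.5] 0.92 [0.741 0.112 0.162]
top cover [230.8 244.9] 0.67 [ 0.51  -0.03   0.136]
top cover [180.4 242.7] 0.49 [0.515 0.055 0.119]
top cover_rib [232.2 240.8] 0.93 [ 0.517 -0.032  0.135]
top cover_rib [146.3 102.8] 0.81 [0.742 0.112 0.161]
top clamp [180.8 246.8] 0.91 [0.509 0.054 0.116]
top clamp [79.3 87.2] 0.74 [0.771 0.226 0.163]
top clamp [223.5 247. ] 0.48 [ 0.509 -0.016  0.111]
top clamp_knob [79.3 88.5] 0.74 [0.77  0.227 0.161]
top clamp_knob [180.9 245.3] 0.56 [0.511 0.054 0.116]
top plug0 [302.  246.3] 0.8 [ 0.516 -0.152  0.03 ]
top plug0 [343.1 222.6] 0.54 [ 0.559 -0.228  0.029]
top bushing [297.3 267.6] 0.64 [ 0.478 -0.143  0.025]
top gasket [312.3 215.8] 0.56 [ 0.576 -0.175  0.001]
side pot [115.4 238.9] 0.9 [0.731 0.164 0.068]
side pot [284.9 267.7] 0.76 [0.503 0.008 0.045]
side cover [294.6 227.5] 0.96 [ 0.507 -0.016  0.11 ]
side cover [120.9 186.2] 0.62 [0.723 0.135 0.162]
side cover_rib [295.8 224.3] 0.97 [ 0
[... 658 characters left out ...]
]
{'t': 0.9, 'joint_pos': array([ 1.07789666e+00,  2.20423009e-01,  1.52647830e+00,  3.77738761e-05,
        1.39469843e+00, -1.26094200e-01]), 'qd': array([-1.78985137e-04, -3.56306798e-06, -5.35169752e-04,  3.05652700e-04,
        4.66565112e-04,  7.50950708e-04]), 'joint_torque': array([ 2.22983290e-04, -4.96822786e+01, -3.89743066e+01, -2.02704848e-05,
        6.98912827e-04, -2.01638079e-05]), 'ee_pos': array([0.22413706, 0.58343088, 0.23129687]), 'ee_rot': array([-5.72955372e-01, -3.08886555e+00, -7.19133517e-06]), 'contact_force': array([ 0.01416992, -0.57407289,  0.08778537]), 'moment': array([ 0.02104349,  0.0248923 , -0.00178764]), 'finger_force': 0.0, 'opening': 0.085297209537383}
```

View pics/top0.png

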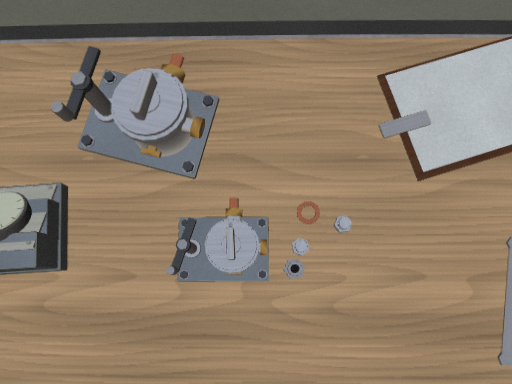

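View pics/side0.png

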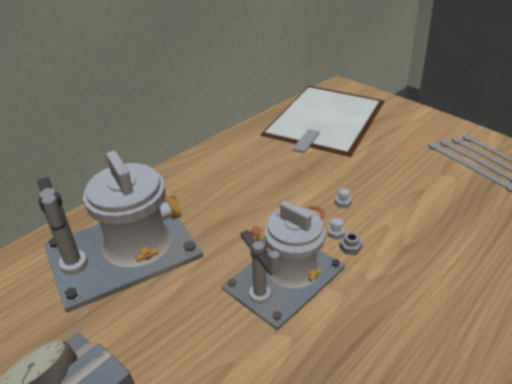

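The top view shows the small pot: cover at about (232,246), rib along (230,230)-(231,258), pillar at (183,244), clamp finger tip at (190,222), knob at (173,270), loose fittings to the right. The side view agrees. I'll measure rib, plate and knob from depth.

```bash
cat >> h.py <<'E'
def cloud(p):
    K,D,T=map(np.array,(p["camera_matrix"],p["D"],p["world_to_cam"]))
    r,c=np.mgrid[0:384,0:512]; uv=np.stack([c,r],-1).reshape(-1,1,2).astype(float)
    u=cv2.undistortPoints(uv,K,D)[:,0]; z=p["range_z"].reshape(-1); ok=z>0
    P=np.c_[u,np.ones(len(u))]*z[:,None]; Ti=np.linalg.inv(T)
    return (P@Ti[:3,:3].T+Ti[:3,3])[ok]
def measure(n="top"):
    p=ctrl.read_camera(n); P=cloud(p); x,y,z=P.T
    near=(abs(x-.51)<.12)&(y<.14)&(y>-.11)
    def rect(name,m):
        if m.sum()<4: print(name,m.sum()); return
        q=P[m]; r=cv2.minAreaRect(q[:,:2].astype(np.float32)); 
        e=np.linalg.eigh(np.cov(q[:,:2].T))[1][:,1]
        print(n,name,m.sum(),"mean",q.mean(0).round(4),"rect c",np.round(r[0],4),"size",np.round(r[1],4),"pca deg",round(np.degrees(np.arctan2(e[1],e[0]))%180,1))
    rect("rib",near&(z>.126)&(z<.145)&(y<.025))
    rect("plate",near&(z>.095)&(z<.112)&(y<.022))
    rect("clampbar",near&(z>.102)&(z<.122)&(y>.028))
    rect("knob",near&(z>.125)&(z<.15)&(y>.025))
    rect("foot",near&(z>.006)&(z<.014))
    return p
E
python3 - <<'E'
from h import *
p=measure(); measure("side")
cv2.imwrite("pics/crop.png",cv2.resize(p["color"][190:300,150:290,::-1],None,fx=5,fy=5,interpolation=2))
T=np.array(p["world_to_cam"]); print(np.linalg.inv(T)[:3,3])
E
```

```text
top rib 250 mean [ 0.5137 -0.028   0.1356] rect c [ 0.5138 -0.0276] size [0.0511 0.0122] pca deg 3.4
top plate 1705 mean [ 0.5135 -0.028   0.1069] rect c [ 0.5145 -0.0275] size [0.0832 0.0821] pca deg 89.8
top clampbar 524 mean [0.5146 0.051  0.1116] rect c [0.5111 0.0527] size [0.0228 0.0965] pca deg 162.4
top knob 72 mean [0.4706 0.0656 0.1389] rect c [0.4704 0.066 ] size [0.0127 0.0129] pca deg 61.8
top foot 2491 mean [ 0.5045 -0.0038  0.0104] rect c [ 0.5149 -0.0052] size [0.1197 0.1705] pca deg 91.6
side rib 329 mean [ 0.5115 -0.0233  0.1337] rect c [ 0.5134 -0.0254] size [0.0524 0.0132] pca deg 4.3
side plate 1228 mean [ 0.5065 -0.015   0.1071] rect c [ 0.5125 -0.025 ] size [0.0834 0.08  ] pca deg 39.6
side clampbar 582 mean [0.5099 0.0577 0.1123] rect c [0.5111 0.0553] size [0.0234 0.0979] pca deg 161.1
side knob 153 mean [0.469  0.0698 0.1363] rect c [0.4705 0.0682] size [0.0134 0.0138] pca deg 36.8
side foot 2954 mean [0.4955 0.0225 0.0109] rect c [ 0.5144 -0.0038] size [0.121  0.1718] pca deg 65.1
[ 0.45494082 -0.0814784   0.86548681]
```

View pics/crop.png

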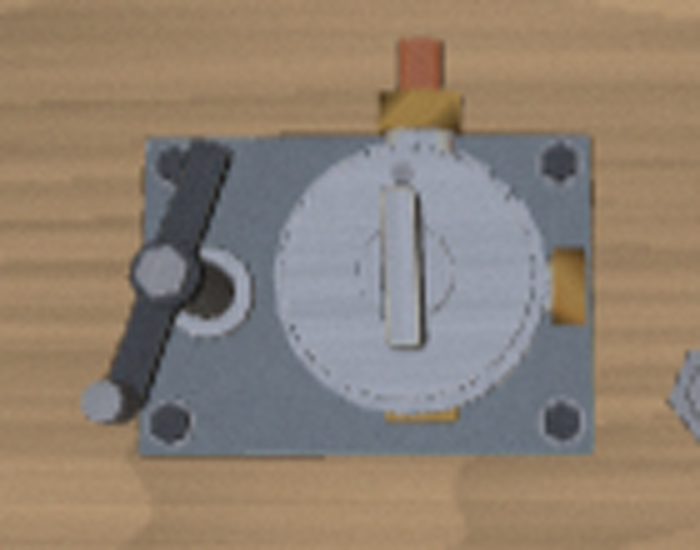

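{"op": "arm_command", "data": {
  "xyz": [
    [0,0,0],
    [0,0,0],
    [0,0,0],
    [0,0,0],
    [-0.028,-0.0696,0],
    [-0.028,-0.0696,0],
    [-0.028,-0.0696,0],
    [-0.028,-0.0696,0],
    [-0.028,-0.0696,0],
    [-0.028,-0.0696,0]
  ],
  "dr": [
    [0,0,-0.102],
    [0,0,-0.102],
    [0,0,-0.102],
    [0,0,-0.102],
    [0,0,0],
    [0,0,0],
    [0,0,0],
    [0,0,0],
    [0,0,0],
    [0,0,0]
  ],
  "claw": 0
}}

```text
t: 1.83
ee_pos: [0.321, 0.3785, 0.2314]
ee_rot: [-0.096, 3.14, 0.0]
contact_force: [0.0, -0.3, 0.1]
opening: 0.0426
finger_force: 0.0
```

{"op": "arm_command", "data": {
  "xyz": [
    [-0.028,-0.0696,0],
    [-0.028,-0.0696,0],
    [-0.028,-0.0696,0],
    [-0.028,-0.0696,0],
    [-0.028,-0.0696,0],
    [-0.028,-0.0696,0],
    [-0.028,-0.0696,0],
    [-0.028,-0.0696,0],
    [-0.028,-0.0696,0],
    [-0.028,-0.0696,0]
  ],
  "dr": [
    [0,0,0],
    [0,0,0],
    [0,0,0],
    [0,0,0],
    [0,0,0],
    [0,0,0],
    [0,0,0],
    [0,0,0],
    [0,0,0],
    [0,0,0]
  ]
}}

```text
t: 2.67
ee_pos: [0.4819, 0.0393, 0.2317]
ee_rot: [-0.095, 3.139, -0.0]
contact_force: [0.5, 0.7, 0.8]
opening: 0.0428
finger_force: 0.0
```

{"op": "arm_command", "data": {
  "xyz": [
    [-0.028,-0.068,0],
    [-0.028,-0.068,0],
    [0,0,0.052],
    [0,0,0.052],
    [0,0,0.052],
    [0,0,0]
  ],
  "dr": [
    [0,0,0],
    [0,0,0],
    [0,0,0],
    [0,0,0],
    [0,0,0],
    [0,0,0]
  ]
}}

```text
t: 3.17
ee_pos: [0.5097, -0.0247, 0.1478]
ee_rot: [0.093, -3.131, -0.003]
contact_force: [-1.8, 0.1, -1.3]
opening: 0.0428
finger_force: 0.0
```

```bash
python3 - <<'E'
from h import *
s=ctrl.sense(); print(s["ee_pos"],s["contact_force"],s["moment"])
for n in("top","side"):
    p=ctrl.read_camera(n); cv2.imwrite(f"pics/{n}1.png",cv2.resize(p["color"][150:310,140:350,::-1],None,fx=3,fy=3))
E
```

```text
[ 0.50966708 -0.02472354  0.14784008] [-1.78798451  0.07689572 -1.28087543] [0.01749241 0.0256933  0.04759205]
```

View pics/side1.png

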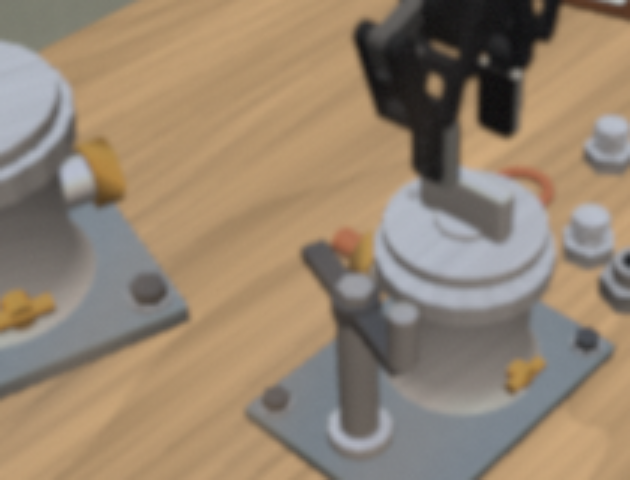

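The side crop shows the open fingers at (435,150) and (500,110) straddling the rib at (465,205). Alignment looks fair; I'll settle and descend.

{"op": "arm_command", "data": {
  "xyz": [
    [0,0,0.018],
    [0,0,0.018],
    [0,0,0],
    [0,0,0]
  ],
  "dr": [
    [0,0,0],
    [0,0,0],
    [0,0,0],
    [0,0,0]
  ]
}}

```text
t: 3.6
ee_pos: [0.5134, -0.0248, 0.1354]
ee_rot: [0.096, -3.14, 0.0]
contact_force: [0.7, -0.1, 0.3]
opening: 0.0426
finger_force: 0.0
```

{"op": "arm_command", "data": {
  "xyz": [
    [0,-0.003,0.024],
    [0,0,0.023],
    [0,0,0],
    [0,0,0]
  ],
  "dr": [
    [0,0,0],
    [0,0,0],
    [0,0,0],
    [0,0,0]
  ]
}}

```text
t: 3.93
ee_pos: [0.5124, -0.0263, 0.1104]
ee_rot: [0.095, -3.137, -0.001]
contact_force: [-0.8, -0.6, -0.0]
opening: 0.0429
finger_force: 0.0
```

{"op": "arm_command", "data": {
  "xyz": [
    [0,0,0],
    [0,0,0],
    [0,0,0],
    [0,0,0],
    [0,0,0],
    [0,0,0],
    [0,0,0]
  ],
  "dr": [
    [0,0,0],
    [0,0,0],
    [0,0,0],
    [0,0,0],
    [0,0,0],
    [0,0,0],
    [0,0,0]
  ],
  "claw": 0.6
}}

```text
t: 4.52
ee_pos: [0.5136, -0.0265, 0.1119]
ee_rot: [-0.095, 3.14, -0.0]
contact_force: [0.6, 0.3, 0.2]
opening: 0.0172
finger_force: 0.0
```

{"op": "arm_command", "data": {
  "xyz": [
    [0,0,0],
    [0,0,0],
    [0,0,0],
    [0,0,0],
    [0,0,0]
  ],
  "dr": [
    [0,0,0],
    [0,0,0],
    [0,0,0],
    [0,0,0],
    [0,0,0]
  ],
  "claw": 1
}}

```text
t: 4.93
ee_pos: [0.5137, -0.0279, 0.1121]
ee_rot: [-0.094, 3.14, -0.004]
contact_force: [-0.7, -5.3, 0.4]
opening: 0.0108
finger_force: 60.9
```

{"op": "arm_command", "data": {
  "xyz": [
    [0,-0.0028,0],
    [0,0,0.002],
    [0,0,0],
    [0,0,0]
  ],
  "dr": [
    [0,0,0],
    [0,0,0],
    [0,0,0],
    [0,0,0]
  ]
}}

```text
t: 5.27
ee_pos: [0.5137, -0.028, 0.1113]
ee_rot: [-0.095, 3.14, -0.0]
contact_force: [-2.9, -1.3, 5.2]
opening: 0.0105
finger_force: 61.7
```

{"op": "arm_command", "data": {
  "xyz": [
    [0,0,0.001],
    [0,0,0],
    [0,0,0],
    [0,0,0],
    [0,0,0],
    [0,0,0],
    [0,0,0],
    [0,0,0]
  ],
  "dr": [
    [0,0,0.033],
    [0,0,0.033],
    [0,0,0.033],
    [0,0,0.033],
    [0,0,0.033],
    [0,0,0.033],
    [0,0,0],
    [0,0,0]
  ]
}}

```text
t: 5.93
ee_pos: [0.5138, -0.0281, 0.1112]
ee_rot: [0.231, 3.133, -0.001]
contact_force: [-4.6, -1.3, 7.5]
opening: 0.0106
finger_force: 62.1
```

```bash
cat >> h.py <<'E'
def st():
    from scipy.spatial.transform import Rotation as R
    s=ctrl.sense(); m=R.from_rotvec(s["ee_rot"]).as_matrix()
    print("yaw_y",round(np.degrees(np.arctan2(m[1,1],m[0,1])),2),"z",round(s["ee_pos"][2],5),"M",s["moment"].round(3),"F",s["contact_force"].round(2))
E
python3 -c "
from h import *
st()"
```

```text
yaw_y 81.58 z 0.11122 M [-0.097  0.557 -0.132] F [-4.56 -1.25  7.53]
```

{"op": "arm_command", "data": {
  "xyz": [
    [0.002,0,0],
    [0,0,0],
    [0,0,0],
    [0,0,0],
    [0,0,0],
    [0,0,0]
  ],
  "dr": [
    [0,0,0.017],
    [0,0,0.017],
    [0,0,0.017],
    [0,0,0.017],
    [0,0,0.017],
    [0,0,0.017]
  ]
}}

```text
t: 6.43
ee_pos: [0.5137, -0.0281, 0.1112]
ee_rot: [0.399, 3.114, -0.001]
contact_force: [-0.3, -1.6, 5.5]
opening: 0.0111
finger_force: 61.7
```

{"op": "arm_command", "data": {
  "xyz": [
    [0,0,0],
    [0,0,0],
    [0,0,0],
    [0,0,0],
    [0,0,0]
  ],
  "dr": [
    [0,0,0.017],
    [0,0,0.017],
    [0,0,0.017],
    [0,0,0.017],
    [0,0,0]
  ]
}}

```text
t: 6.85
ee_pos: [0.5137, -0.0281, 0.1112]
ee_rot: [0.51, 3.097, -0.001]
contact_force: [1.1, -1.5, 5.4]
opening: 0.0108
finger_force: 61.7
```

```bash
python3 -c "
from h import *
st()"
```

```text
yaw_y 71.31 z 0.11121 M [-0.117 -0.163  0.069] F [ 1.12 -1.45  5.44]
```

{"op": "arm_command", "data": {
  "xyz": [
    [0,0,0.0012],
    [0,0,0],
    [0,0,0],
    [0,0,0],
    [0,0,0]
  ],
  "dr": [
    [0,0,0.017],
    [0,0,0.017],
    [0,0,0.017],
    [0,0,0.017],
    [0,0,0.017]
  ]
}}

```text
t: 7.27
ee_pos: [0.5137, -0.0281, 0.1105]
ee_rot: [0.647, 3.071, -0.0]
contact_force: [2.0, -2.4, 2.5]
opening: 0.0106
finger_force: 61.3
```

{"op": "arm_command", "data": {
  "xyz": [
    [0,0,0],
    [0,0,0],
    [0,0,0],
    [0,0,0],
    [0,0,0]
  ],
  "dr": [
    [0,0,0.017],
    [0,0,0.017],
    [0,0,0.017],
    [0,0,0.017],
    [0,0,0.017]
  ]
}}

```text
t: 7.68
ee_pos: [0.5136, -0.0281, 0.1101]
ee_rot: [0.784, 3.04, -0.0]
contact_force: [4.6, -3.0, 2.4]
opening: 0.0108
finger_force: 61.3
```

```bash
python3 -c "
from h import *
st()"
```

```text
yaw_y 61.08 z 0.11012 M [-0.33  -0.835  0.072] F [ 4.57 -2.97  2.38]
```

{"op": "arm_command", "data": {
  "xyz": [
    [0,0,0.002],
    [0,0,0],
    [0,0,0]
  ],
  "dr": [
    [0,0,0],
    [0,0,0],
    [0,0,0]
  ]
}}

```text
t: 7.93
ee_pos: [0.5137, -0.0281, 0.109]
ee_rot: [0.782, 3.04, 0.0]
contact_force: [5.7, -3.1, 2.0]
opening: 0.0109
finger_force: 61.2
```

```bash
python3 -c "
from h import *
st()"
```

```text
yaw_y 61.14 z 0.10898 M [-0.322 -0.924 -0.091] F [ 5.66 -3.06  1.96]
```

{"op": "arm_command", "data": {
  "xyz": [
    [-0.003,0,0.002],
    [0,0,0.002],
    [0,0,0],
    [0,0,0]
  ],
  "dr": [
    [0,0,0],
    [0,0,0],
    [0,0,0],
    [0,0,0]
  ]
}}

```text
t: 8.27
ee_pos: [0.5137, -0.0282, 0.1062]
ee_rot: [-0.782, -3.042, -0.001]
contact_force: [3.5, 0.7, -0.9]
opening: 0.0108
finger_force: 60.8
```

```bash
python3 -c "
from h import *
st()"
```

```text
yaw_y 61.17 z 0.10616 M [ 0.084 -0.667 -0.043] F [ 3.51  0.7  -0.93]
```

```bash
python3 - <<'E'
from h import *
p=ctrl.read_camera("side"); x,y,z=(P:=cloud(p)).T
r=np.hypot(x-.5137,y+.0275)
for a,b in((.028,.04),(.047,.06)):
    m=(r>a)&(r<b)&(z>.08)&(z<.12); print(a,m.sum(),np.percentile(z[m],[10,30,50,70,90]).round(4))
E
```

```text
0.028 624 [0.0996 0.1006 0.1011 0.1017 0.1024]
0.047 71 [0.0817 0.0834 0.086  0.0879 0.0906]
```

The plate has sunk with the hand (top now about 0.101), so the pin is in the hole. I'll press on to flush.

{"op": "arm_command", "data": {
  "xyz": [
    [0,0,0.002],
    [0,0,0.002],
    [0,0,0],
    [0,0,0]
  ],
  "dr": [
    [0,0,0],
    [0,0,0],
    [0,0,0],
    [0,0,0]
  ]
}}

```text
t: 8.65
ee_pos: [0.5137, -0.0282, 0.1045]
ee_rot: [-0.782, -3.042, -0.001]
contact_force: [1.7, 2.2, 0.0]
opening: 0.0109
finger_force: 61.0
```

```bash
python3 -c "
from h import *
st()"
```

```text
yaw_y 61.19 z 0.10446 M [ 0.393 -0.516 -0.063] F [1.7  2.16 0.01]
```

{"op": "arm_command", "data": {
  "xyz": [
    [0,0,0.002],
    [0,0,0],
    [0,0,0]
  ],
  "dr": [
    [0,0,0],
    [0,0,0],
    [0,0,0]
  ]
}}

```text
t: 8.9
ee_pos: [0.5137, -0.0282, 0.1038]
ee_rot: [-0.782, -3.042, -0.0]
contact_force: [-0.3, 2.7, 4.4]
opening: 0.0104
finger_force: 61.5
```

{"op": "arm_command", "data": {
  "xyz": [
    [0,0,0.0012],
    [0,0,0],
    [0,0,0]
  ],
  "dr": [
    [0,0,0],
    [0,0,0],
    [0,0,0]
  ]
}}

```text
t: 9.15
ee_pos: [0.5138, -0.0282, 0.1038]
ee_rot: [-0.781, -3.042, -0.0]
contact_force: [-2.9, 2.8, 9.0]
opening: 0.0108
finger_force: 62.3
```

```bash
python3 - <<'E'
from h import *
st()
p=ctrl.read_camera("side"); x,y,z=(P:=cloud(p)).T
r=np.hypot(x-.5137,y+.0275); m=(r>.028)&(r<.04)&(z>.08)&(z<.12); print(m.sum(),np.percentile(z[m],[10,30,50,70,90]).round(4))
E
```

```text
yaw_y 61.19 z 0.10381 M [ 0.599  0.267 -0.083] F [-2.89  2.78  9.03]
614 [0.0977 0.0985 0.099  0.0996 0.1004]
```

Seated: z stopped at 0.1038, 8 mm down, with force rising. Now I'll relax and release.

{"op": "arm_command", "data": {
  "xyz": [
    [0,0,-0.003],
    [0,0,0]
  ],
  "dr": [
    [0,0,0],
    [0,0,0]
  ]
}}

```text
t: 9.37
ee_pos: [0.5137, -0.0282, 0.104]
ee_rot: [-0.782, -3.042, -0.001]
contact_force: [2.7, 2.2, -2.9]
opening: 0.0109
finger_force: 60.7
```

{"op": "arm_command", "data": {
  "xyz": [
    [0,0,0],
    [0,0,0],
    [0,0,0],
    [0,0,0],
    [0,0,-0.04],
    [0,0,-0.06],
    [0,0,-0.06],
    [0,0,0],
    [0,0,0]
  ],
  "dr": [
    [0,0,0],
    [0,0,0],
    [0,0,0],
    [0,0,0],
    [0,0,0],
    [0,0,0],
    [0,0,0],
    [0,0,0],
    [0,0,0]
  ],
  "claw": 0
}}

```text
t: 10.12
ee_pos: [0.5154, -0.0289, 0.1869]
ee_rot: [0.78, 3.038, -0.0]
contact_force: [0.5, 0.2, -0.8]
opening: 0.0426
finger_force: 0.0
```

```bash
python3 - <<'E'
from h import *
st(); print(ctrl.sense()["ee_pos"])
measure("side"); measure("top")
E
```

```text
yaw_y 61.19 z 0.18694 M [-0.007  0.012  0.035] F [ 0.51  0.21 -0.79]
[ 0.5154435  -0.02891265  0.18694442]
side rib 172 mean [ 0.5125 -0.0244  0.1283] rect c [ 0.514  -0.0256] size [0.0119 0.0513] pca deg 151.6
side plate 1389 mean [ 0.5096 -0.0199  0.0996] rect c [ 0.5125 -0.025 ] size [0.0833 0.0823] pca deg 40.1
side clampbar 586 mean [0.5097 0.0578 0.1124] rect c [0.5105 0.0546] size [0.0231 0.0977] pca deg 161.0
side knob 153 mean [0.469  0.0697 0.1362] rect c [0.4711 0.068 ] size [0.0131 0.014 ] pca deg 35.3
side foot 2951 mean [0.4956 0.0225 0.0109] rect c [ 0.5141 -0.0033] size [0.1719 0.1206] pca deg 64.8
rib 0
top plate 42 mean [ 0.4774 -0.0154  0.0988] rect c [ 0.4777 -0.013 ] size [0.0266 0.0052] pca deg 73.5
top clampbar 123 mean [0.4837 0.0608 0.1102] rect c [0.4807 0.0635] size [0.0143 0.0317] pca deg 171.9
top knob 75 mean [0.4705 0.0655 0.1386] rect c [0.4704 0.0662] size [0.0128 0.0132] pca deg 77.2
top foot 952 mean [0.4717 0.0197 0.0103] rect c [0.475  0.0173] size [0.0677 0.2263] pca deg 88.4
```

{"op": "arm_command", "data": {
  "xyz": [
    [0,0,0],
    [0,0,0],
    [0.0483,0.0508,0],
    [0.0483,0.0508,0],
    [0.0483,0.0508,0],
    [0,0,0],
    [0,0,0],
    [0,0,0]
  ],
  "dr": [
    [0,0,-0.0875],
    [0,0,-0.0875],
    [0,0,0],
    [0,0,0],
    [0,0,0],
    [0,0,0],
    [0,0,0],
    [0,0,0]
  ],
  "claw": 0.4
}}

```text
t: 10.88
ee_pos: [0.4686, 0.0665, 0.1835]
ee_rot: [-0.498, -3.1, 0.001]
contact_force: [0.4, -0.8, -0.5]
opening: 0.0256
finger_force: 0.0
```

```bash
python3 - <<'E'
from h import *
st(); print(ctrl.sense()["ee_pos"], ctrl.sense()["opening"])
E
```

```text
yaw_y 71.74 z 0.18352 M [ 0.036 -0.041  0.04 ] F [ 0.44 -0.76 -0.48]
[0.4685761  0.06650358 0.18351506] 0.025601291482141384
```

{"op": "arm_command", "data": {
  "xyz": [
    [-0.004,0.001,0.045],
    [0,0,0.045],
    [0,0,0.022],
    [0,0,0.02],
    [0,0,0],
    [0,0,0]
  ],
  "dr": [
    [0,0,0],
    [0,0,0],
    [0,0,0],
    [0,0,0],
    [0,0,0],
    [0,0,0]
  ]
}}

```text
t: 11.38
ee_pos: [0.4711, 0.066, 0.1184]
ee_rot: [-0.501, -3.1, 0.0]
contact_force: [-0.0, 0.2, 0.2]
opening: 0.0256
finger_force: 0.0
```

```bash
python3 - <<'E'
from h import *
st(); print(ctrl.sense()["ee_pos"])
p=ctrl.read_camera("side"); cv2.imwrite("pics/side2.png",cv2.resize(p["color"][150:310,140:350,::-1],None,fx=3,fy=3))
E
```

```text
yaw_y 71.64 z 0.11838 M [-0.042  0.044 -0.034] F [-0.04  0.25  0.24]
[0.47112938 0.06599164 0.11838256]
```

View pics/side2.png

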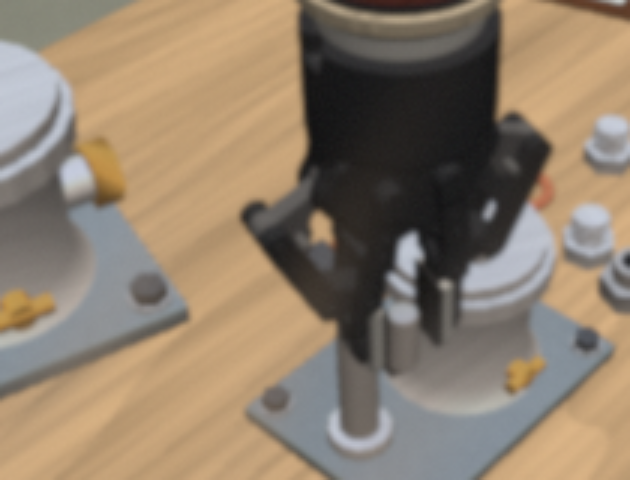

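The knob at (402,330) stands between the two finger pads. Next comes the arc about the pillar.

{"op": "arm_command", "data": {
  "xyz": [
    [0,0,0],
    [0,0,0],
    [-0.0005,0.0094,0],
    [-0.0005,0.0094,0],
    [-0.0005,0.0094,0],
    [-0.0005,0.0094,0],
    [0,0,0]
  ],
  "dr": [
    [0,0,0],
    [0,0,0],
    [0,0,0.1],
    [0,0,0.1],
    [0,0,0.1],
    [0,0,0.1],
    [0,0,0]
  ],
  "claw": 0.6
}}

```text
t: 12.02
ee_pos: [0.4815, 0.0825, 0.1196]
ee_rot: [1.138, 2.926, 0.0]
contact_force: [-0.2, 0.8, 0.6]
opening: 0.0171
finger_force: 0.0
```

```bash
python3 -c "
from h import *
st();print(ctrl.sense()['ee_pos'])"
```

```text
yaw_y 47.5 z 0.11957 M [-0.01   0.014  0.007] F [-0.2   0.81  0.63]
[0.48154722 0.08254189 0.11956767]
```

{"op": "arm_command", "data": {
  "xyz": [
    [-0.0005,0.0094,0],
    [-0.0005,0.0094,0],
    [-0.0005,0.0094,0],
    [-0.0005,0.0094,0],
    [-0.0005,0.0094,0],
    [-0.0005,0.0094,0],
    [0,0,0],
    [0,0,0]
  ],
  "dr": [
    [0,0,0.1],
    [0,0,0.1],
    [0,0,0.1],
    [0,0,0.1],
    [0,0,0.1],
    [0,0,0.1],
    [0,0,0],
    [0,0,0]
  ]
}}

```text
t: 12.68
ee_pos: [0.5049, 0.0965, 0.1189]
ee_rot: [1.977, 2.441, 0.001]
contact_force: [0.4, -1.2, -0.7]
opening: 0.0172
finger_force: 0.0
```

{"op": "arm_command", "data": {
  "xyz": [
    [-0.0005,0.0094,0],
    [-0.0005,0.0094,0],
    [0,0.004,0],
    [0,0,0],
    [0,0,0]
  ],
  "dr": [
    [0,0,0.1],
    [0,0,0.1],
    [0,0,0],
    [0,0,0],
    [0,0,0]
  ]
}}

```text
t: 13.1
ee_pos: [0.5145, 0.0975, 0.1185]
ee_rot: [-2.218, -2.221, 0.003]
contact_force: [-6.1, -1.6, 4.9]
opening: 0.0169
finger_force: 3.2
```

```bash
python3 -c "
from h import *
st();print(ctrl.sense()['ee_pos'])
measure('side')"
```

```text
yaw_y 0.08 z 0.1185 M [-0.082  1.087  0.054] F [-6.13 -1.56  4.9 ]
[0.51452714 0.09745224 0.11850292]
side rib 177 mean [ 0.5122 -0.024   0.1283] rect c [ 0.5141 -0.0252] size [0.0118 0.0531] pca deg 151.2
side plate 1297 mean [ 0.5071 -0.0209  0.1003] rect c [ 0.5122 -0.0266] size [0.079  0.0827] pca deg 100.7
side clampbar 389 mean [0.509  0.0622 0.1112] rect c [0.5134 0.0682] size [0.024  0.0801] pca deg 88.8
side knob 383 mean [0.5109 0.1048 0.138 ] rect c [0.5154 0.1033] size [0.0465 0.0182] pca deg 4.5
side foot 2991 mean [0.496  0.022  0.0109] rect c [ 0.5145 -0.0033] size [0.1217 0.1714] pca deg 65.4
```

{"op": "arm_command", "data": {
  "xyz": [
    [0,0.002,0],
    [0,0,0],
    [0,0,0]
  ],
  "dr": [
    [0,0,0],
    [0,0,0],
    [0,0,0]
  ]
}}

```text
t: 13.4
ee_pos: [0.5146, 0.0975, 0.1184]
ee_rot: [-2.217, -2.22, 0.006]
contact_force: [-9.8, -1.2, 6.1]
opening: 0.0173
finger_force: 4.9
```

At the stop. I'll back off, open and retreat.

{"op": "arm_command", "data": {
  "xyz": [
    [0,-0.006,0],
    [0,0,0],
    [0,0,0],
    [0,0,0],
    [0,0,-0.03],
    [0,0,-0.06],
    [0,0,-0.06],
    [0,0,-0.05],
    [0,0,0],
    [0,0,0]
  ],
  "dr": [
    [0,0,0],
    [0,0,0],
    [0,0,0],
    [0,0,0],
    [0,0,0],
    [0,0,0],
    [0,0,0],
    [0,0,0],
    [0,0,0],
    [0,0,0]
  ],
  "claw": 0.3
}}

```text
t: 14.23
ee_pos: [0.5157, 0.0974, 0.2208]
ee_rot: [2.224, 2.214, 0.006]
contact_force: [-0.6, -0.5, -0.4]
opening: 0.0299
finger_force: 0.0
```

```bash
python3 - <<'E'
from h import *
st()
p=measure("side"); cv2.imwrite("pics/side3.png",cv2.resize(p["color"][150:310,140:350,::-1],None,fx=3,fy=3))
E
```

```text
yaw_y -0.25 z 0.22081 M [ 0.015  0.081 -0.058] F [-0.64 -0.5  -0.44]
side rib 181 mean [ 0.5127 -0.0241  0.1283] rect c [ 0.5136 -0.0251] size [0.0118 0.0511] pca deg 151.5
side plate 1375 mean [ 0.5089 -0.0199  0.1002] rect c [ 0.5138 -0.0261] size [0.0831 0.0826] pca deg 52.9
side clampbar 572 mean [0.5104 0.067  0.1122] rect c [0.5137 0.067 ] size [0.0776 0.0215] pca deg 90.6
side knob 145 mean [0.5114 0.1006 0.1366] rect c [0.513  0.0989] size [0.0136 0.0135] pca deg 31.2
side foot 3008 mean [0.4961 0.0219 0.0109] rect c [ 0.514  -0.0034] size [0.1206 0.1716] pca deg 65.4
```

View pics/side3.png

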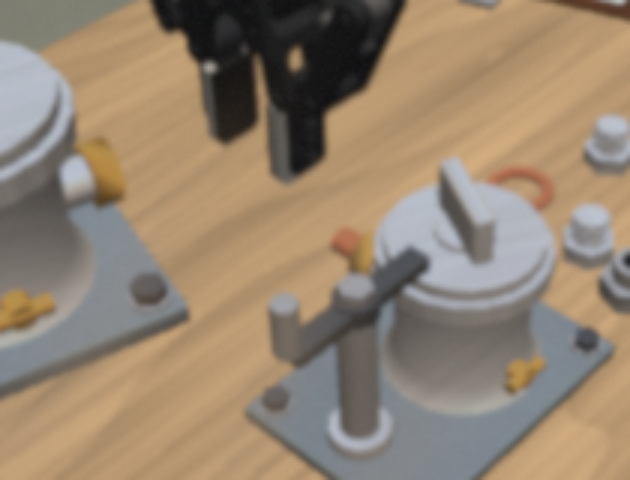

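The clamp finger at (415,262) lies over the cover's rim, the knob is at (285,325), the cover is flush, and the hand is clear.

```bash
python3 -c "
from station import ctrl
print(ctrl.close_job())"
```

```text
the job is handed in; nothing more can be done
None
```

The job is handed in: the pin dropped in after about 32° of clockwise turn, the cover is pressed flush, the clamp is at its stop over the rim and the arm is clear; the hand-in gave no verdict.

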